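# Hold a sample tile flush on the sloped inspection stage

### The job

Pick up the sample tile by its suction lifter and bring its underside down onto the sloped face of the inspection stage, square with the face; feel for the slope, tilting the tile until it lies flush and all four sprung pins are pushed in level with the face. Press gently, leave the other things on the bench where they are, and finish while still holding the tile there: do not let go, since the pins would push it off.

Things in the scene. Friction and masses are not known exactly. Their poses are not given: they have to be found in the camera images.
- tile: White ceramic sample tile, 100 (x) x 140 (y) x 9 mm, about 0.4 kg in all, flat on the bench, with a black two-cup suction lifter fixed to its top. Origin at the centre of its underside, z out of its top. The lifter's grip bar runs along y over the middle. The other white tile, without a lifter, is a bystander.
- lifter_bar (a point): Centre of the lifter's black grip bar, 45 mm above the tile's underside; axes as the tile's. The bar is 112 mm long (y), 18 mm thick (x), 22 mm high (34 to 56 mm above the underside). Cups carry it at y = +-45 mm (42 mm wide at the tile, 18 mm posts); the space below the bar between them is free.
- stage: Heavy fixed inspection stage: grey base 150 (x) x 190 (y) mm with two low side cheeks, tops 60 mm above the bench, and between them a flat tilting aluminium face plate 120 x 150 mm. Origin at the centre of the base's underside, z up; x points from the face's low edge to its high edge, y runs level across.
- stage_axis (a point): Level axis (along the stage's y) at the face plate's low edge, at x -60, z 50 mm on the stage; axes as the stage's. The face lies 10 mm above it, square to the plate, and reaches 120 mm up the slope. The slope, rising to the stage's +x, is set anew each time between 8 and 27 degrees, is not given and must be felt or seen; the plate is clamped.
- pin_low_left (a joint): Sprung steel pin, 10 mm round head standing 8 mm out of the stage's sloped face, 25 mm up the slope from stage_axis and 50 mm to the +y side of its middle. Value in m: 0 = fully out, 0.008 = pressed level with the face. Pushes back with 1 N at first touch, 4 N when level (16 N for all four pins).
- pin_low_right (a joint): Sprung steel pin, 10 mm round head standing 8 mm out of the stage's sloped face, 25 mm up the slope from stage_axis and 50 mm to the -y side of its middle. Value in m: 0 = fully out, 0.008 = pressed level with the face. Pushes back with 1 N at first touch, 4 N when level (16 N for all four pins).
- pin_high_left (a joint): Sprung steel pin, 10 mm round head standing 8 mm out of the stage's sloped face, 95 mm up the slope from stage_axis and 50 mm to the +y side of its middle. Value in m: 0 = fully out, 0.008 = pressed level with the face. Pushes back with 1 N at first touch, 4 N when level (16 N for all four pins).
- pin_high_right (a joint): Sprung steel pin, 10 mm round head standing 8 mm out of the stage's sloped face, 95 mm up the slope from stage_axis and 50 mm to the -y side of its middle. Value in m: 0 = fully out, 0.008 = pressed level with the face. Pushes back with 1 N at first touch, 4 N when level (16 N for all four pins).
- carton: Bystander: small closed white carton 70 x 110 x 45 mm; origin at the centre of its underside.
- tape_roll: Bystander: brown cardboard tape core, a ring 84 mm across and 45 mm high standing on its flat side; origin at the centre of its underside.
- plain_tile: Bystander: bare white tile without lifter, 100 x 140 x 9 mm, flat on the bench; origin at the centre of its underside.
Mind the look-alikes: they are no part of the job. What is shaped like the tile but brown is not meant. Leave any yellow look-alike of the stage alone.

How it is judged:
On the way:
1. the tile is held in the fingers, lifted clear of the bench and of the stage (contact force between the fingers and tile above 1 N and height (world z) of tile above 0.03 m and contact force between tile and stage below 0.1 N), for 0.2 s.
At the end, for the whole second after the job is handed in: All four pins are pressed at least 6 of their 8 mm (the tile is flush within 2 mm at every pin), the tile presses on the stage with 5 to 50 N, lies right side up, its long edges within 8 degrees of square with the stage, is still (under 20 mm/s) and is still gripped (value of joint each of pin_low_left, pin_low_right, pin_high_left, pin_high_right above 0.006 m and contact force between the fingers and tile above 1 N and contact force between tile and stage between 5 and 50 N and angle between the y axis of tile and the y axis of stage, either way round below 0.14 rad and angle between tile's own z axis and vertical below 0.6 rad and linear speed of tile below 0.02 m/s); the arm keeps its last pose, push and grip.
It fails at once if the tile is pressed on the stage with more than 100 N (contact force between tile and stage above 100 N).
It fails at once if the carton is moved more than 30 mm (distance of carton from where it was at the start of the episode above 0.03 m).
It fails at once if the tape roll is moved more than 30 mm (distance of tape_roll from where it was at the start of the episode above 0.03 m).
It fails at once if the plain tile is moved more than 30 mm (distance of plain_tile from where it was at the start of the episode above 0.03 m).
It also fails if it takes over 48 s, if anything falls off the work surface, if the arm or the gripper's body presses on something with over 40 N, if the wrist force passes 120 N, or if a joint passes its speed limit or range.

### The arm

A 6-joint arm with a two-finger parallel gripper is mounted at the origin on the work surface. World frame = base frame: x ahead of the robot, y to its left, z up, the work surface at z = 0. Lengths are in m, angles in rad, forces in N, time in s.
With the tool pointing down it reaches from about 0.325 to 0.775 m from the base axis. Payload 9.3 kg.
Tool frame: the origin (TCP) lies at the very end of the fingers, on their centre line; the grasp point (between the pads) lies 19 mm behind it; z points along the fingers, y is the line along which they close (so a half turn about z gives the same grasp; the last joint's range is limited). The gripper opens to 85 mm and grips with 20 to 120 N. Pads are 22 mm wide; open, the fingers measure 114 mm over their backs; the gripper's body (76 mm by 85 mm) begins 54 mm behind the grasp point. The pads swing forward as they close: fully open they stand 13 mm farther back than shut.
Start: joints at [1.041, 0.259, 0.021, 1.334, 0, 1.418], TCP at [0.202, 0.511, 0.231] pointing down, gripper open.
Joint ranges: [-3.04, 3.04], [-0.91, 1.82], [-1.04, 1.36], [-1.92, 1.95], [-1.52, 1.45], [-3.14, 3.14]. Speed limits (rad/s): [2.22, 2.22, 2.79, 3.14, 3.14, 3.14].

### API

Orientations are given as [roll, pitch, yaw] about the fixed x, y, z axes, in that order (R = Rz(yaw) Ry(pitch) Rx(roll)).
In Python, from workcell import * gives the robot as it stands.
- The arm moves only by the tool servo_tool, never from a script. Its argument "commands" is one flat list of numbers, 7 for each row, row after row: the shift along the world's x, y, z in units of 0.02 m (1.0 is 0.02 m), then the turn, a rotation vector about the world's x, y, z in units of 8 degrees (1.0 is 8 degrees), then the closure, from -1 (fully open) to 1 (shut), so that 0 is half open. A call has exactly 8 rows; each row shifts and turns the commanded pose from where the row before left it; what a row does not reach is not made up. A row lasts 1/10 s, in which the tool goes at most 50 mm and 8.59 degrees, less where a joint would pass 70% of its speed; a pose out of reach is approached as far as the arm can. A call with a number of a shift or a turn outside -1 to 1 is refused whole. A call with a gripper value outside its range is refused whole. The fingers move at their own pace and stop on an object; "grip_force" is the grip in N (left out, the last holds). Time passes only in rows, so rows that do not move let the fingers close, or fill a call up. It gives the time, the measured TCP pose, the force, the opening and the grip force at its end, in the units of the state.
- observe(): the state, without advancing time (a new reading comes with each control period).
- get_image(name): name is "side" or "top"; returns a dict with "pixels" (480x640x3 uint8, red, green, blue), "range_z" (480x640 float32, m along the optical axis (not along the pixel's ray), 0 where there is no reading), "K" (3x3 intrinsics, pixels), "dist" ([k1, k2, p1, p2, k3] as OpenCV has them; the pictures are not rectified), "R" (3x3) and "t" (3): a world point X has camera coordinates R X + t. Camera axes: x right, y down, z forward; pixel columns grow to the right and rows downward; lengths in m; the calibration is good to about 2 mm. A picture is of the moment at which its call begins.
- finish_job(): hands the job in; it is judged then, once.
The state is a dict: "clock": time; "joint_positions": joint angles; "qd": joint speeds; "tau": joint torques, N m; "position": TCP position; "tool_rot": TCP orientation; "wrist_force": force on the tool from outside, world axes, zero at the start; "ft_torque": the same for the moment, N m; "opening": finger opening in m; "finger_force": force on a finger pad.
Only numpy, scipy, OpenCV 4.12 (cv2) and the standard library are available. Lean on these libraries where they do the work, as an engineer would, in place of code of your own. Each camera call takes 0.05 s, during which the arm holds its last target. There are 200 camera calls.

## Working session

There is one attempt and no reset: what is moved stays moved. The work goes in short steps, Python scripts to look and compute and a tool call to move; the robot and the scene stay as the last step left them, time stands still between calls to the robot, and variables do not carry over. Pictures are saved under pics/ and viewed, at most 10 in all, crops included, and the job is handed in when it is done.

Besides the shell and the picture viewer there is one more tool, called by a JSON object that holds its "fn" and its "kwargs", one argument or row to a line. servo_tool: Moves the arm, as the interface text tells. Shifts and turns lie within -1 to 1; 1 stands for 0.02 m of shift or 8 degrees of turn. Its arguments: {"type":"object","properties":{"commands":{"type":"array","items":{"type":"number"}},"grip_force":{"type":"number"}},"required":["commands"]}

```bash
mkdir -p pics; ls
cat > h.py <<'E'
from workcell import *
import numpy as np, cv2
def cloud(im):
    h,w=im["range_z"].shape
    u,v=np.meshgrid(np.arange(w),np.arange(h))
    p=cv2.undistortPoints(np.stack([u,v],-1).reshape(-1,1,2).astype(np.float32),im["K"],np.array(im["dist"])).reshape(h,w,2)
    z=im["range_z"]; c=np.dstack([p[...,0]*z,p[...,1]*z,z])
    X=(c-np.array(im["t"]))@np.array(im["R"])
    X[z==0]=np.nan
    return X
E
python3 - <<'E'
from h import *
for n in("top","side"):
    im=get_image(n); np.savez(f"{n}0.npz",**{k:np.array(v) for k,v in im.items()})
    cv2.imwrite(f"pics/{n}0.png",im["pixels"][...,::-1])
    print(n,(im["range_z"]>0).mean(), -np.array(im["R"]).T@im["t"])
print(observe())
E
```

```text
pics
top 0.9961165364583333 [0.29960377 0.03966469 1.27659134]
side 0.9960970052083333 [ 0.21770516 -0.91165335  1.20778098]
{'clock': 0.1, 'joint_positions': array([1.04140189e+00, 2.59138277e-01, 2.08455224e-02, 1.33373515e+00,
       1.76641576e-05, 1.41817050e+00]), 'qd': array([ 0.00086991,  0.00103662,  0.00224501, -0.00021113,  0.00011531,
       -0.00075725]), 'tau': array([ 4.57346105e-03, -5.56692731e+01,  3.45072162e+01,  1.16344859e-02,
       -2.01309099e-04,  1.73981141e-05]), 'position': array([0.20223426, 0.51118957, 0.23072844]), 'tool_rot': array([-3.14037808e+00, -2.04700442e-04,  2.76482391e+00]), 'wrist_force': array([-1.01197748,  0.09162009,  0.2511666 ]), 'ft_torque': array([-0.0424004 ,  0.05855065,  0.03190279]), 'finger_force': 0.0, 'opening': 0.08553578576950222}
```

View pics/top0.png

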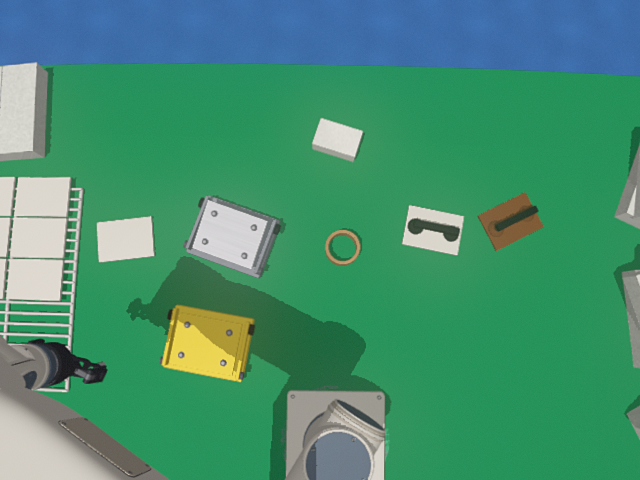

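View pics/side0.png

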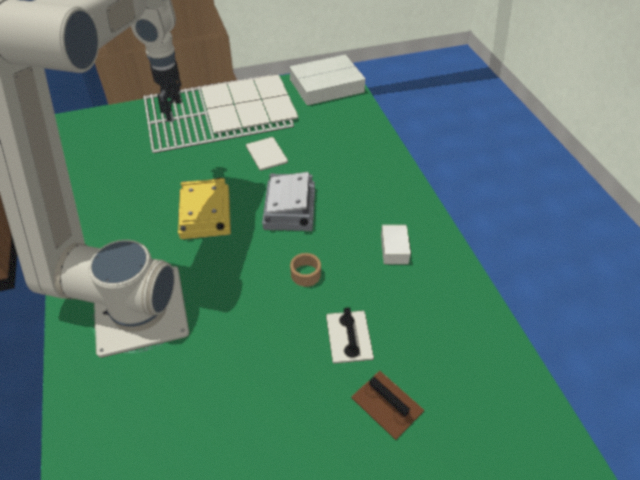

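Top view: the tile with the black lifter is at about (433,230), the brown look-alike at (511,221), the grey stage at (234,236) and the yellow one at (208,343). The tape roll is at (343,247), the carton at (338,139) and the plain tile at (125,239). The side view agrees. Next I measure the tile and the face from depth.

Run:
```python
from h import *
for n,tr,sr in(("top",(395,200,472,262),(180,190,288,282)),("side",(315,300,380,368),(255,165,322,235))):
    im=dict(np.load(n+"0.npz")); X=cloud(im); P=im["pixels"].astype(int)
    x0,y0,x1,y1=tr; x=X[y0:y1,x0:x1].reshape(-1,3); p=P[y0:y1,x0:x1].reshape(-1,3)
    white=p.min(1)>150; blk=(p.max(1)<70)&(x[:,2]>0.045)&(x[:,2]<.07)
    w=(white|(p.max(1)<70))&(x[:,2]>0.004)&(x[:,2]<.07)
    ww=white&(x[:,2]<.02)
    r=cv2.minAreaRect(x[ww][:,:2].astype(np.float32)*1000); print(n,"tile rect",r,"z",np.median(x[ww][:,2]))
    r=cv2.minAreaRect(x[blk][:,:2].astype(np.float32)*1000); print("bar",r,"z",np.median(x[blk][:,2]),x[blk].mean(0),blk.sum())
    # stage
    x0,y0,x1,y1=sr; x=X[y0:y1,x0:x1].reshape(-1,3); p=P[y0:y1,x0:x1].reshape(-1,3)
    grey=(np.ptp(p,1)<30)&(p.min(1)>165)&(x[:,2]>.05)
    q=x[grey]
    for i in range(6):
        c=q.mean(0); nn=np.linalg.svd(q-c,full_matrices=False)[2][2]; nn*=np.sign(nn[2]); d=(q-c)@nn
        q=q[abs(d)<max(.002,2*d.std())] if i<5 else q
    print("face n",nn,"c",c,"tilt",np.degrees(np.arccos(nn[2])),"up-dir deg",np.degrees(np.arctan2(-nn[1],-nn[0])),"std",d.std(),len(q))
    u=-nn*[1,1,0];u/=np.linalg.norm(u); v=np.array([-u[1],u[0],0]); up=np.cross(v,nn); print("up",up)
    f=np.c_[(q-c)@up,(q-c)@v].astype(np.float32)*1000
    r=cv2.minAreaRect(f);print("face rect",r); 
    for m,l in((r[0],"rect centre"),):print(l,c+up*m[0]/1000+v*m[1]/1000)
    allp=x[(x[:,2]>.006)&(x[:,2]<.16)&(np.ptp(p,1)<40)]
    print("base fp",cv2.minAreaRect(allp[:,:2].astype(np.float32)*1000))
    # pins
    dd=(x-c)@nn; pin=(dd>.004)&(dd<.012)&(abs((x-c)@up)<.06)&(abs((x-c)@v)<.075)
    m=pin.reshape(y1-y0,x1-x0).astype(np.uint8); k,lab,st,ce=cv2.connectedComponentsWithStats(m)
    for j in range(1,k):
        if st[j,4]>4:
            s=x[lab.ravel()==j]; g=s.mean(0); print("pin",g,"uv",(g-c)@up,(g-c)@v,"h",((s-c)@nn).max(),st[j,4])
```

```text
top tile rect ((508.2012023925781, -240.51295471191406), (142.63780212402344, 101.37899780273438), 79.05796813964844) z 0.009254416367360555
bar ((507.13189697265625, -236.64620971679688), (107.73503875732422, 16.77964210510254), 78.69214630126953) z 0.053956115678694024 [ 0.50479347 -0.24121922  0.05396515] 66
face n [-0.19595858  0.06837478  0.9782255 ] c [0.47921694 0.25520897 0.07210449] tilt 11.978514304953078 up-dir deg -19.235139530965622 std 0.0017755157775106974 2662
up [ 0.92361557 -0.32227225  0.20754487]
face rect ((-0.031963348388671875, 0.292755126953125), (120.62230682373047, 149.60418701171875), 0.04275848716497421)
rect centre [0.47928386 0.25549568 0.07209785]
base fp ((482.54443359375, 253.88494873046875), (204.89076232910156, 151.24876403808594), 71.06261444091797)
pin [0.52651156 0.29079702 0.08657236] uv 0.03521574017025619 0.04918234686356059 h 0.010063734888502445 12
pin [0.49402815 0.1972065  0.08615606] uv 0.03528878251895313 -0.04988496232179301 h 0.010017368160213092 9
pin [0.4634491  0.311933   0.07179661] uv -0.03290790030991653 0.04836274148946279 h 0.0
[... 549 characters left out ...]
763 up-dir deg -19.66589091560003 std 0.0019594683089963092 1073
up [ 0.92142518 -0.32929925  0.20624657]
face rect ((-0.5567893981933594, 1.4246978759765625), (120.14183044433594, 154.36245727539062), 0.954727053642273)
rect centre [0.479851   0.25444193 0.07059319]
base fp ((490.686767578125, 299.659423828125), (321.3094177246094, 175.84422302246094), 80.52507019042969)
pin [0.52732376 0.28792677 0.08338896] uv 0.03479836239508445 0.048932637131423234 h 0.008360891293560152 7
pin [0.46291993 0.31303628 0.06899333] uv -0.035782544029122745 0.05090340923792085 h 0.007968290488821904 6
pin [0.43188529 0.21932562 0.06926865] uv -0.03346300935571408 -0.04778544367393302 h 0.009588107739919182 9
```

Both views agree: the slope is about 12°, its up-direction is −19.5°, and the face centre is about (0.4795, 0.255, 0.0715). The bar centre is about (0.508, −0.2405), with its long axis at 79°. So the grasp wants yaw 79° and TCP z of 0.026.

{"fn": "servo_tool", "kwargs": {
  "commands": [0.38, -0.94, 0, 0, 0, -0.25, -1, 0.38, -0.94, 0, 0, 0, -0.25, -1, 0.38, -0.94, 0, 0, 0, -0.25, -1, 0.38, -0.94, 0, 0, 0, -0.25, -1, 0.38, -0.94, 0, 0, 0, -0.25, -1, 0.38, -0.94, 0, 0, 0, -0.25, -1, 0.38, -0.94, 0, 0, 0, -0.25, -1, 0.38, -0.94, 0, 0, 0, -0.25, -1],
  "grip_force": 80
}}

```text
clock: 0.9
position: [0.2632, 0.3601, 0.231]
tool_rot: [-3.141, -0.0, 2.484]
wrist_force: [-0.4, 0.3, -0.0]
opening: 0.0852
finger_force: 0.0
```

{"fn": "servo_tool", "kwargs": {
  "commands": [0.38, -0.94, 0, 0, 0, -0.25, -1, 0.38, -0.94, 0, 0, 0, -0.25, -1, 0.38, -0.94, 0, 0, 0, -0.25, -1, 0.38, -0.94, 0, 0, 0, -0.25, -1, 0.38, -0.94, 0, 0, 0, -0.25, -1, 0.38, -0.94, 0, 0, 0, -0.25, -1, 0.38, -0.94, 0, 0, 0, -0.25, -1, 0.38, -0.94, 0, 0, 0, -0.25, -1]
}}

```text
clock: 1.7
position: [0.324, 0.2098, 0.2311]
tool_rot: [-3.141, -0.0, 2.205]
wrist_force: [-0.1, -0.6, -0.6]
opening: 0.0853
finger_force: 0.0
```

{"fn": "servo_tool", "kwargs": {
  "commands": [0.38, -0.94, 0, 0, 0, -0.25, -1, 0.38, -0.94, 0, 0, 0, -0.25, -1, 0.38, -0.94, 0, 0, 0, -0.25, -1, 0.38, -0.94, 0, 0, 0, -0.25, -1, 0.38, -0.94, 0, 0, 0, -0.25, -1, 0.38, -0.94, 0, 0, 0, -0.25, -1, 0.38, -0.94, 0, 0, 0, -0.25, -1, 0.38, -0.94, 0, 0, 0, -0.25, -1]
}}

```text
clock: 2.5
position: [0.3848, 0.0594, 0.2311]
tool_rot: [-3.141, -0.0, 1.926]
wrist_force: [0.3, -0.1, -0.1]
opening: 0.0856
finger_force: 0.0
```

{"fn": "servo_tool", "kwargs": {
  "commands": [0.38, -0.94, 0, 0, 0, -0.25, -1, 0.38, -0.94, 0, 0, 0, -0.25, -1, 0.38, -0.94, 0, 0, 0, -0.25, -1, 0.38, -0.94, 0, 0, 0, -0.25, -1, 0.38, -0.94, 0, 0, 0, -0.25, -1, 0.38, -0.94, 0, 0, 0, -0.25, -1, 0.38, -0.94, 0, 0, 0, -0.25, -1, 0.38, -0.94, 0, 0, 0, -0.25, -1]
}}

```text
clock: 3.3
position: [0.4456, -0.0909, 0.231]
tool_rot: [-3.141, -0.0, 1.646]
wrist_force: [0.2, -0.1, -0.3]
opening: 0.085
finger_force: 0.0
```

{"fn": "servo_tool", "kwargs": {
  "commands": [0.38, -0.94, 0, 0, 0, -0.25, -1, 0.38, -0.94, 0, 0, 0, -0.25, -1, 0.38, -0.94, 0, 0, 0, -0.25, -1, 0.38, -0.94, 0, 0, 0, -0.25, -1, 0.38, -0.94, 0, 0, 0, -0.25, -1, 0.38, -0.94, 0, 0, 0, -0.25, -1, 0.38, -0.94, 0, 0, 0, -0.25, -1, 0, 0, 0, 0, 0, 0, -1]
}}

```text
clock: 4.1
position: [0.4997, -0.2244, 0.2305]
tool_rot: [-3.141, 0.0, 1.4]
wrist_force: [-0.8, -0.8, -0.2]
opening: 0.0856
finger_force: 0.0
```

{"fn": "servo_tool", "kwargs": {
  "commands": [0.2, -0.4, -1, 0, 0, -0.15, -1, 0.2, -0.4, -1, 0, 0, 0, -1, 0, 0, -1, 0, 0, 0, -1, 0, 0, -1, 0, 0, 0, -1, 0, 0, -1, 0, 0, 0, -1, 0, 0, -1, 0, 0, 0, -1, 0, 0, -1, 0, 0, 0, -1, 0, 0, 0, 0, 0, 0, -1]
}}

```text
clock: 4.9
position: [0.5055, -0.2369, 0.089]
tool_rot: [-3.137, -0.002, 1.382]
wrist_force: [-0.7, -0.1, 0.5]
opening: 0.0854
finger_force: 0.0
```

Run:
```python
from h import *
im=get_image("top"); cv2.imwrite("pics/top1.png",cv2.resize(im["pixels"][180:290,370:520,::-1],(750,550)))
print(observe()["position"])
```

```text
[ 0.50619522 -0.23737944  0.0905521 ]
```

View pics/top1.png

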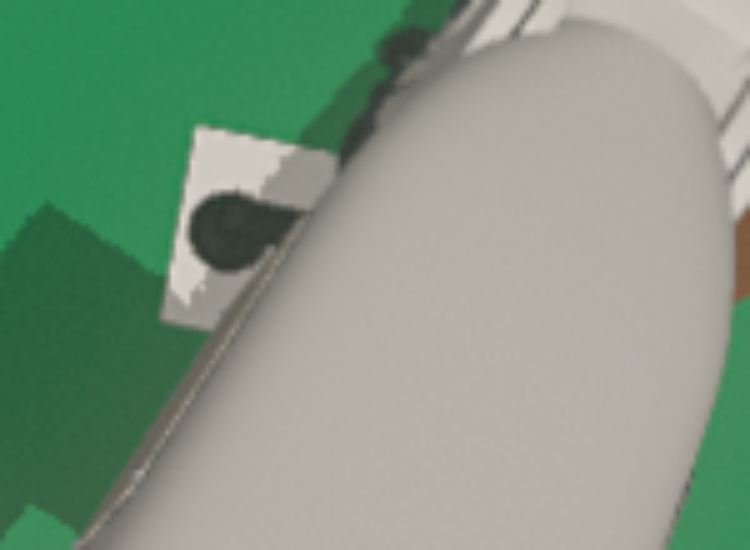

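The arm hides the bar in this view, showing only the left cup at about (235,230) in the crop. I'll trust the measured pose and continue the descent.

{"fn": "servo_tool", "kwargs": {
  "commands": [0.1, -0.15, -0.8, 0, 0, 0, -1, 0, 0, -0.8, 0, 0, 0, -1, 0, 0, -0.8, 0, 0, 0, -1, 0, 0, -0.8, 0, 0, 0, -1, 0, 0, 0, 0, 0, 0, -1, 0, 0, 0, 0, 0, 0, 0.2, 0, 0, 0, 0, 0, 0, 0.6, 0, 0, 0, 0, 0, 0, 1]
}}

```text
clock: 5.75
position: [0.5093, -0.2411, 0.0284]
tool_rot: [3.14, 0.001, 1.383]
wrist_force: [-0.1, 0.4, -0.2]
opening: 0.0443
finger_force: 0.0
```

{"fn": "servo_tool", "kwargs": {
  "commands": [0, 0, 0, 0, 0, 0, 1, 0, 0, 0, 0, 0, 0, 1, 0, 0, 0, 0, 0, 0, 1, 0, 0, 0, 0, 0, 0, 1, 0, 0, 0, 0, 0, 0, 1, 0, 0, 0, 0, 0, 0, 1, 0, 0, 0, 0, 0, 0, 1, 0, 0, 0, 0, 0, 0, 1]
}}

```text
clock: 6.55
position: [0.5089, -0.2409, 0.028]
tool_rot: [3.141, 0.0, 1.382]
wrist_force: [-0.9, 0.4, 5.3]
opening: 0.0165
finger_force: 79.6
```

{"fn": "servo_tool", "kwargs": {
  "commands": [0, 0, 0.3, 0, 0, 0, 1, 0, 0, 0.6, 0, 0, 0, 1, 0, 0, 0.9, 0, 0, 0, 1, 0, 0, 1, 0, 0, 0, 1, 0, 0, 1, 0, 0, 0, 1, 0, 0, 1, 0, 0, 0, 1, 0, 0, 1, 0, 0, 0, 1, 0, 0, 1, 0, 0, 0, 1]
}}

```text
clock: 7.35
position: [0.5085, -0.2406, 0.1647]
tool_rot: [-3.141, -0.0, 1.383]
wrist_force: [-0.3, -0.7, -4.2]
opening: 0.017
finger_force: 78.3
```

Run:
```python
from h import *
im=get_image("side"); cv2.imwrite("pics/side1.png",cv2.resize(im["pixels"][200:440,240:480,::-1],(580,580)))
o=observe();print(o["position"],o["tool_rot"],o["wrist_force"],o["ft_torque"],o["opening"])
```

```text
[ 0.50959897 -0.24126384  0.16805653] [3.13745237e+00 1.72004129e-03 1.38256708e+00] [ 1.55683934 -0.35424881 -0.27497331] [-0.17316423 -0.19764342 -0.06778455] 0.01709052063281758
```

View pics/side1.png

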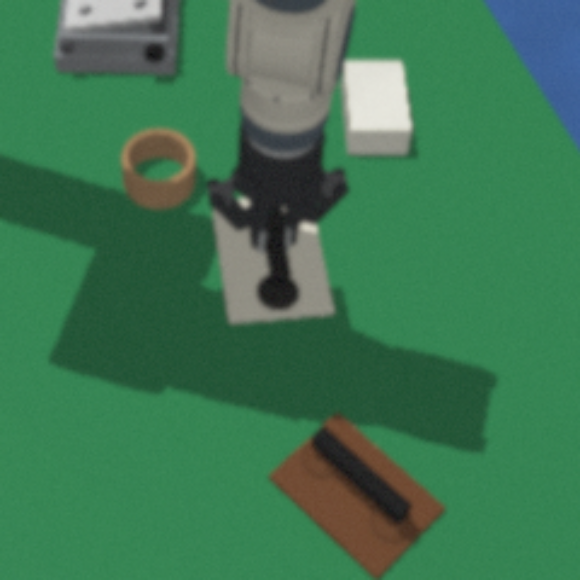

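The tile is held level and clear of the bench: in the crop the lifter end is at (278,290), with the tape roll and carton untouched. Next I carry it over to the stage.

{"fn": "servo_tool", "kwargs": {
  "commands": [-0.09, 0.4, 0.2, 0, 0, -0.042, 1, -0.09, 0.8, 0.2, 0, 0, -0.042, 1, -0.09, 0.96, 0.2, 0, 0, -0.042, 1, -0.09, 0.96, 0.2, 0, 0, -0.042, 1, -0.09, 0.96, 0.2, 0, 0, -0.042, 1, -0.09, 0.96, 0.2, 0, 0, -0.042, 1, -0.09, 0.96, 0.2, 0, 0, -0.042, 1, -0.09, 0.96, 0.2, 0, 0, -0.042, 1]
}}

```text
clock: 8.2
position: [0.4932, -0.0994, 0.1946]
tool_rot: [-3.14, -0.001, 1.336]
wrist_force: [0.0, -0.1, -4.5]
opening: 0.0167
finger_force: 78.5
```

{"fn": "servo_tool", "kwargs": {
  "commands": [-0.09, 0.96, 0, 0, 0, -0.042, 1, -0.09, 0.96, 0, 0, 0, -0.042, 1, -0.09, 0.96, 0, 0, 0, -0.042, 1, -0.09, 0.96, 0, 0, 0, -0.042, 1, -0.09, 0.96, 0, 0, 0, -0.042, 1, -0.09, 0.96, 0, 0, 0, -0.042, 1, -0.09, 0.96, 0, 0, 0, -0.042, 1, -0.09, 0.96, 0, 0, 0, -0.042, 1]
}}

```text
clock: 9.0
position: [0.4784, 0.0538, 0.1944]
tool_rot: [-3.14, 0.0, 1.289]
wrist_force: [0.4, 0.6, -5.0]
opening: 0.0165
finger_force: 78.5
```

{"fn": "servo_tool", "kwargs": {
  "commands": [-0.09, 0.96, 0, 0, 0, -0.042, 1, -0.09, 0.96, 0, 0, 0, -0.042, 1, -0.09, 0.96, 0, 0, 0, -0.042, 1, -0.09, 0.96, 0, 0, 0, -0.042, 1, -0.09, 0.96, 0, 0, 0, -0.042, 1, -0.09, 0.96, 0, 0, 0, -0.042, 1, -0.09, 0.96, 0, 0, 0, -0.042, 1, -0.09, 0.9, 0, 0, 0, -0.042, 1]
}}

```text
clock: 9.8
position: [0.4637, 0.2059, 0.1944]
tool_rot: [-3.14, 0.001, 1.242]
wrist_force: [-0.7, -0.6, -3.9]
opening: 0.0169
finger_force: 78.5
```

{"fn": "servo_tool", "kwargs": {
  "commands": [-0.09, 0.8, 0, 0, 0, -0.042, 1, -0.09, 0.6, 0, 0, 0, -0.042, 1, 0, 0.3, 0, -0.1, -0.28, 0, 1, 0, 0, 0, -0.1, -0.28, 0, 1, 0, 0, 0, -0.1, -0.28, 0, 1, 0, 0, 0, -0.1, -0.28, 0, 1, 0, 0, 0, -0.1, -0.28, 0, 1, 0, 0, 0, 0, 0, 0, 1]
}}

```text
clock: 10.6
position: [0.46, 0.2388, 0.1947]
tool_rot: [2.935, 0.001, 1.231]
wrist_force: [-0.5, -1.0, -4.6]
opening: 0.0169
finger_force: 78.8
```

Run:
```python
from h import *
from scipy.spatial.transform import Rotation as Ro
o=observe();print(o)
R=Ro.from_euler("xyz",o["tool_rot"]).as_matrix(); print(R)
F=np.array([.4796,.2552,.0718]); n=np.array([-.195,.069,.978]); n/=np.linalg.norm(n)
v=-np.cross(np.array([0.9226,-.3258,.207]),n);v=np.array([.3327,.943,0])
B=np.c_[v,np.cross(-n,v),-n]
print("target up/down",F+n*.028, "rotvec units", Ro.from_matrix(B@R.T).as_rotvec(degrees=True)/8, "shift to 50mm off, units",(F+n*.078-o["position"])/.02)
```

```text
{'clock': 10.6, 'joint_positions': array([ 0.39622989,  0.13087202, -0.25706263,  1.02933461, -0.13903917,
        2.29590449]), 'qd': array([-0.01804405,  0.01853589,  0.03718675,  0.04099497,  0.0292241 ,
       -0.01891005]), 'tau': array([  0.40016457, -48.34438562,  36.18405461,  -2.55806029,
        -1.1018499 ,   0.19307787]), 'position': array([0.4600062 , 0.23879443, 0.1947182 ]), 'tool_rot': array([2.93483441e+00, 1.08362658e-03, 1.23109432e+00]), 'wrist_force': array([-0.53091129, -0.98712718, -4.63352253]), 'ft_torque': array([0.15321547, 0.43323841, 0.02373872]), 'finger_force': 78.7917172908783, 'opening': 0.01691557513823308}
[[ 0.33320594  0.9228468   0.19320349]
 [ 0.94285345 -0.32589962 -0.06940325]
 [-0.00108363  0.20528815 -0.97870098]]
target up/down [0.47413801 0.25713271 0.099194  ] rotvec units [ 0.00270404 -0.01364539  0.00363215] shift to 50mm off, units [ 0.21891219  1.08947653 -2.33031703]
```

{"fn": "servo_tool", "kwargs": {
  "commands": [0.1, 0.5, -0.3, 0, 0, 0, 1, 0.12, 0.59, -0.6, 0, 0, 0, 1, 0, 0, -0.7, 0, 0, 0, 1, 0, 0, -0.73, 0, 0, 0, 1, 0.1, -0.035, -0.5, 0, 0, 0, 1, 0.1, -0.035, -0.5, 0, 0, 0, 1, 0, 0, 0, 0, 0, 0, 1, 0, 0, 0, 0, 0, 0, 1]
}}

```text
clock: 11.4
position: [0.4706, 0.2588, 0.1286]
tool_rot: [2.934, 0.001, 1.23]
wrist_force: [-0.4, 0.3, -4.2]
opening: 0.0171
finger_force: 78.6
```

Run:
```python
from h import *
im=get_image("side"); cv2.imwrite("pics/side2.png",cv2.resize(im["pixels"][120:260,210:390,::-1],(770,600)))
X=cloud(im); P=im["pixels"].astype(int)
o=observe();print(o["position"],o["tool_rot"],o["wrist_force"],o["ft_torque"])
n=np.array([-.195,.069,.978]);n/=np.linalg.norm(n)
F=np.array([.4796,.2552,.0718])
print("off face",(o["position"]-F)@n-.028,(o["position"]-F)@[.9226,-.3258,.207],(o["position"]-F)@[.3327,.943,0])
```

```text
[0.47074407 0.25891106 0.12902981] [2.93371965e+00 7.63102233e-05 1.22965754e+00] [ 0.30031376 -0.81848002 -4.5693133 ] [ 0.14265936  0.35016618 -0.012995  ]
off face 0.02997488851137736 0.0024670264902544497 0.0005531593016479006
```

View pics/side2.png

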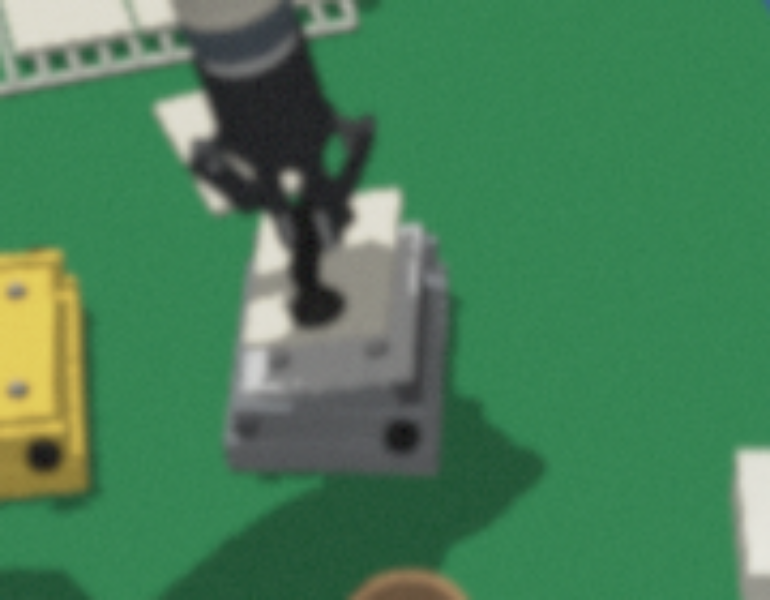

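The tile hovers over the face, square with it; the two near pins show at about (278,358) and (375,345) in the crop. I go down along the normal, slowly from here.

{"fn": "servo_tool", "kwargs": {
  "commands": [0.06, -0.02, -0.3, 0, 0, 0, 1, 0.06, -0.02, -0.3, 0, 0, 0, 1, 0.04, -0.015, -0.2, 0, 0, 0, 1, 0.02, -0.007, -0.1, 0, 0, 0, 1, 0.02, -0.007, -0.1, 0, 0, 0, 1, 0, 0, 0, 0, 0, 0, 1, 0, 0, 0, 0, 0, 0, 1, 0, 0, 0, 0, 0, 0, 1]
}}

```text
clock: 12.25
position: [0.4744, 0.2575, 0.1089]
tool_rot: [2.934, 0.0, 1.23]
wrist_force: [0.3, 0.2, -4.5]
opening: 0.0162
finger_force: 78.9
```

{"fn": "servo_tool", "kwargs": {
  "commands": [0.02, -0.007, -0.1, 0, 0, 0, 1, 0.02, -0.007, -0.1, 0, 0, 0, 1, 0, 0, 0, 0, 0, 0, 1, 0, 0, 0, 0, 0, 0, 1, 0, 0, 0, 0, 0, 0, 1, 0, 0, 0, 0, 0, 0, 1, 0, 0, 0, 0, 0, 0, 1, 0, 0, 0, 0, 0, 0, 1]
}}

```text
clock: 13.05
position: [0.4754, 0.2572, 0.1049]
tool_rot: [2.934, 0.0, 1.23]
wrist_force: [-0.8, 0.3, 1.9]
opening: 0.0166
finger_force: 79.8
```

```bash
cat > st.py <<'E'
from h import *
o=observe();print(o["position"],o["tool_rot"],o["wrist_force"],o["ft_torque"],o["opening"])
n=np.array([-.195,.069,.978]);n/=np.linalg.norm(n)
up=np.array([.9226,-.3258,.207]);v=np.array([.3327,.943,0])
d=o["position"]-np.array([.4796,.2552,.0718])
print("off face",d@n-.028,d@up,d@v,"Fn",o["wrist_force"]@n,"M about v",o["ft_torque"]@v,"about up",o["ft_torque"]@up)
E
python3 st.py
```

```text
[0.47540027 0.25723105 0.10487034] [2.93359244e+00 9.69987605e-05 1.22994499e+00] [-0.82725415  0.27790465  1.90360292] [0.21637782 0.29505243 0.01320002] 0.01659167657615534
off face 0.005314044070795738 0.002309173297027919 0.0005180343589320265 Fn 2.04295945395191 M about v 0.35022334550839646 about up 0.10623449813996366
```

{"fn": "servo_tool", "kwargs": {
  "commands": [0.02, -0.007, -0.1, 0, 0, 0, 1, 0.02, -0.007, -0.1, 0, 0, 0, 1, 0, 0, 0, 0, 0, 0, 1, 0, 0, 0, 0, 0, 0, 1, 0, 0, 0, 0, 0, 0, 1, 0, 0, 0, 0, 0, 0, 1, 0, 0, 0, 0, 0, 0, 1, 0, 0, 0, 0, 0, 0, 1]
}}

```text
clock: 13.85
position: [0.4762, 0.257, 0.1011]
tool_rot: [2.933, -0.0, 1.23]
wrist_force: [-3.0, 0.4, 8.0]
opening: 0.0168
finger_force: 80.7
```

```bash
python3 st.py
```

```text
[0.47618401 0.25701531 0.10108783] [ 2.93342120e+00 -1.74478234e-04  1.23006215e+00] [-3.04822306  0.44747227  7.98429197] [0.10456932 0.50382033 0.04478985] 0.01676990102203658
off face 0.001445622123131013 0.0023195586716862624 0.00057534172828244 Fn 8.436996697822059 M about v 0.5098927836526064 about up -0.058397510466223226
```

{"fn": "servo_tool", "kwargs": {
  "commands": [0.01, -0.003, -0.05, 0, 0, 0, 1, 0.01, -0.003, -0.05, 0, 0, 0, 1, 0, 0, 0, 0, 0, 0, 1, 0, 0, 0, 0, 0, 0, 1, 0, 0, 0, 0, 0, 0, 1, 0, 0, 0, 0, 0, 0, 1, 0, 0, 0, 0, 0, 0, 1, 0, 0, 0, 0, 0, 0, 1]
}}

```text
clock: 14.65
position: [0.4765, 0.2569, 0.1]
tool_rot: [2.933, -0.001, 1.23]
wrist_force: [-8.0, -2.2, 17.5]
opening: 0.0169
finger_force: 82.2
```

```bash
python3 st.py
```

```text
[0.47645127 0.25686797 0.09998547] [ 2.93275863e+00 -5.36528940e-04  1.23020613e+00] [-8.01431612 -2.1651439  17.5387806 ] [-0.20150687  1.21918007 -0.10476687] 0.016864578771439077
off face 0.0003048098385848262 0.002385951544176533 0.0005253149634615413 Fn 18.573104560977836 M about v 1.0826454738777427 about up -0.6048058503619469
```

{"fn": "servo_tool", "kwargs": {
  "commands": [0, 0, 0, 0, 0, 0, 1, 0, 0, 0, 0, 0, 0, 1, 0, 0, 0, 0, 0, 0, 1, 0, 0, 0, 0, 0, 0, 1, 0, 0, 0, 0, 0, 0, 1, 0, 0, 0, 0, 0, 0, 1, 0, 0, 0, 0, 0, 0, 1, 0, 0, 0, 0, 0, 0, 1]
}}

```text
clock: 15.45
position: [0.4764, 0.2568, 0.1]
tool_rot: [2.933, -0.0, 1.23]
wrist_force: [-8.0, -0.2, 17.6]
opening: 0.0167
finger_force: 82.2
```

```bash
python3 st.py
```

```text
[0.47644353 0.2568469  0.09996789] [ 2.93277703e+00 -4.96833618e-04  1.23014198e+00] [-7.99672626 -0.20290665 17.55754004] [-0.1719224   1.25436425 -0.12535314] 0.016727792106444917
off face 0.0002876746612771562 0.002382038012357382 0.0005028704280349768 Fn 18.723470536919297 M about v 1.1256668997144403 about up -0.5932355797021504
```

{"fn": "servo_tool", "kwargs": {
  "commands": [0, 0, 0, 0.021, 0.059, 0, 1, 0, 0, 0, 0, 0, 0, 1, 0, 0, 0, 0, 0, 0, 1, 0, 0, 0, 0, 0, 0, 1, 0, 0, 0, 0, 0, 0, 1, 0, 0, 0, 0, 0, 0, 1, 0, 0, 0, 0, 0, 0, 1, 0, 0, 0, 0, 0, 0, 1]
}}

```text
clock: 16.25
position: [0.4764, 0.2569, 0.1001]
tool_rot: [2.941, -0.001, 1.23]
wrist_force: [-9.3, -0.1, 19.0]
opening: 0.0168
finger_force: 82.5
```

```bash
python3 st.py
```

```text
[0.47640981 0.25687622 0.10009189] [ 2.94131409e+00 -5.22517046e-04  1.23027723e+00] [-9.26364147 -0.11373446 19.00133238] [-0.28762139  1.0008024  -0.15922178] 0.016833879215444443
off face 0.0004175865178299501 0.0023670413879247794 0.0005192961495897765 Fn 20.3893089295702 M about v 0.848065026737468 about up -0.6243798238379176
```

{"fn": "servo_tool", "kwargs": {
  "commands": [0, 0, 0, -0.058, 0.02, -0.013, 1, 0, 0, 0, 0, 0, 0, 1, 0, 0, 0, 0, 0, 0, 1, 0, 0, 0, 0, 0, 0, 1, 0, 0, 0, 0, 0, 0, 1, 0, 0, 0, 0, 0, 0, 1, 0, 0, 0, 0, 0, 0, 1, 0, 0, 0, 0, 0, 0, 1]
}}

```text
clock: 17.05
position: [0.4764, 0.2568, 0.1002]
tool_rot: [2.941, 0.008, 1.228]
wrist_force: [-11.1, -1.4, 19.7]
opening: 0.0168
finger_force: 82.7
```

```bash
python3 st.py
```

```text
[0.47638024 0.25680526 0.100159  ] [2.94118983 0.00802058 1.22837982] [-11.09982314  -1.39298388  19.710308  ] [-0.22906185  0.98576144 -0.11424486] 0.016783684892498103
off face 0.0004841177175249761 0.0023767665751168628 0.0004425420063580487 Fn 21.352826051203138 M about v 0.853364160805626 about up -0.5561422319131075
```

{"fn": "servo_tool", "kwargs": {
  "commands": [0, 0, 0, 0.058, -0.02, 0.013, 1, 0, 0, 0, 0.058, -0.02, 0.013, 1, 0, 0, 0, 0, 0, 0, 1, 0, 0, 0, 0, 0, 0, 1, 0, 0, 0, 0, 0, 0, 1, 0, 0, 0, 0, 0, 0, 1, 0, 0, 0, 0, 0, 0, 1, 0, 0, 0, 0, 0, 0, 1]
}}

```text
clock: 17.85
position: [0.4765, 0.257, 0.1001]
tool_rot: [2.941, -0.009, 1.232]
wrist_force: [-9.2, 0.8, 18.3]
opening: 0.0168
finger_force: 82.4
```

```bash
python3 st.py
```

```text
[0.47647002 0.25699304 0.10011868] [ 2.94125491 -0.00919054  1.23226129] [-9.23127204  0.79228222 18.34983468] [-0.41611306  1.04575982 -0.1901775 ] 0.016765687195671054
off face 0.00044012036187892484 0.002390075716495413 0.000649495648390044 Fn 19.80813512373323 M about v 0.8477106950864791 about up -0.7639812047549842
```

{"fn": "servo_tool", "kwargs": {
  "commands": [0, 0, 0, -0.079, -0.039, -0.013, 1, 0, 0, 0, -0.021, -0.059, 0, 1, 0, 0, 0, 0, 0, 0, 1, 0, 0, 0, 0, 0, 0, 1, 0, 0, 0, 0, 0, 0, 1, 0, 0, 0, 0, 0, 0, 1, 0, 0, 0, 0, 0, 0, 1, 0, 0, 0, 0, 0, 0, 1]
}}

```text
clock: 18.65
position: [0.4764, 0.2569, 0.1001]
tool_rot: [2.924, -0.001, 1.23]
wrist_force: [-7.5, -1.2, 19.5]
opening: 0.0167
finger_force: 82.5
```

```bash
python3 st.py
```

```text
[0.47644778 0.25687558 0.10009462] [ 2.92404538e+00 -6.47894252e-04  1.23023885e+00] [-7.47502257 -1.1712158  19.54006912] [-0.2210611   1.59808449 -0.14098928] 0.01668367717852223
off face 0.00041281281714548174 0.0024028423985688334 0.0005313231199626135 Fn 20.494484964553713 M about v 1.4334466439786036 about up -0.753791682385276
```

The normal force is lowest at the original tilt and rises equally with ±0.5°, so the tile is flush at 12°. I go back to that tilt and press in slightly.

{"fn": "servo_tool", "kwargs": {
  "commands": [0, 0, 0, 0.021, 0.059, 0, 1, 0.003, -0.001, -0.015, 0, 0, 0, 1, 0, 0, 0, 0, 0, 0, 1, 0, 0, 0, 0, 0, 0, 1, 0, 0, 0, 0, 0, 0, 1, 0, 0, 0, 0, 0, 0, 1, 0, 0, 0, 0, 0, 0, 1, 0, 0, 0, 0, 0, 0, 1]
}}

```text
clock: 19.45
position: [0.4764, 0.2569, 0.0999]
tool_rot: [2.933, -0.001, 1.23]
wrist_force: [-9.7, -1.2, 22.6]
opening: 0.0168
finger_force: 82.8
```

```bash
python3 st.py
python3 - <<'E'
from h import *
im=get_image("side"); cv2.imwrite("pics/side3.png",cv2.resize(im["pixels"][120:260,210:390,::-1],(770,600)))
X=cloud(im); P=im["pixels"].astype(int)
x=X[165:235,250:325].reshape(-1,3);p=P[165:235,250:325].reshape(-1,3)
n=np.array([-.195,.069,.978]);n/=np.linalg.norm(n)
up=np.array([.9226,-.3258,.207]);v=np.array([.3327,.943,0])
d=x-np.array([.4796,.2552,.0718]); a,b,h=d@up,d@v,d@n
ok=(p.min(1)>110)&(np.ptp(p,1)<40)&(h>.004)&(h<.015)&(abs(a)<.05)&(abs(b)<.07)
A=np.c_[a[ok],b[ok],np.ones(ok.sum())]; c=np.linalg.lstsq(A,h[ok],rcond=None)[0]
r=abs(A@c-h[ok])<.003; c=np.linalg.lstsq(A[r],h[ok][r],rcond=None)[0]
print("tile top vs face: slope deg up,v, height",np.degrees(c[:2]),c[2],r.sum())
q=x[ok];print(cv2.minAreaRect(np.c_[a[ok],b[ok]].astype(np.float32)*1000))
E
```

```text
[0.47644263 0.25688852 0.09992993] [ 2.93262880e+00 -6.86874390e-04  1.23030489e+00] [-9.72257516 -1.22585699 22.64671595] [-0.32559002  1.42252107 -0.14682066] 0.016837371879227316
off face 0.00025357744539210997 0.0023597870234276794 0.0005418136827046633 Fn 23.968556341609634 M about v 1.23311356964044 about up -0.7942385972834192
tile top vs face: slope deg up,v, height [0.02569139 0.12762279] 0.007803926492367301 464
((0.6944313049316406, -0.7378616333007812), (97.86344909667969, 138.89532470703125), 0.7222977876663208)
```

View pics/side3.png

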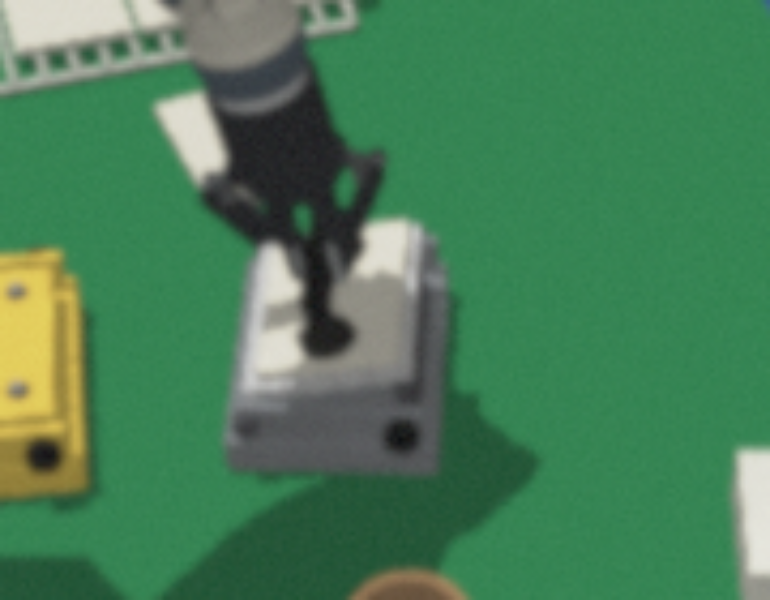

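The tile lies square on the face (crop about (335,310)). Depth shows its top parallel to the face within 0.15° at tile height. Contact is about 28 N and stiff, so it is fully flush.

```bash
python3 -c "
from workcell import *
print(finish_job())"
```

```text
the job is handed in; nothing more can be done
None
```

I handed the job in with the tile still gripped, flush and square on the 12° face, pressing with roughly 28 N; the hand-in returned no verdict, and the pin depths are inferred from force and depth readings.

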